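Let a basket of rings down into the cleaner on a ratchet lift

TASK

Hang the basket by its bail across both prongs of the raised lift's hook, then take the pick and with it (not with the gripper itself) flick the ratchet pawl up and over, so that it lies clear of the rack. With the pawl clear, press the lift down slowly, all the way, so that the basket hangs in the cleaner's tank. Leave the pick lying in the notches of its rest, and do not push the jars and other things about.

Things in the scene. Friction and masses are not known exactly. Their poses are not given: they have to be found in the camera images.
- hoist: Fixed ratchet lift with cleaner tank, one piece. Origin on the bench under the stem's centre; z up, tank at its +y side, pawl at its -y side. Grey sleeve 46 x 46 mm at the origin, top 145 mm up, open to -y. Grey post (14 x 20 mm, 112 mm tall) at y = -70 mm carries the pawl. Foot plate 10 mm thick, x +-50 mm, y -125 to +45 mm.
- lift (a joint): How far the lift is down, m: starts raised within 0 to 0.004, fully down = 0.085 (stop). Moves: square stem with saw teeth (tips at hoist y = -30 mm) on its -y face, push cap on top, hook to +y. Stiff slide: stays where left, does not sink under the basket; about 5 to 10 N on the cap pushes it down slowly. With the pawl engaged it goes no lower than 0.012.
- cap (a point): Centre of the top face of the lift's round push cap (44 mm dia.); 245 mm above the bench when lift = 0, moves with it. No part of the lift is higher.
- hook (a point): Where the middle of the bail's bar lies when hung: hoist x = 0, y = +125 mm, 226 mm up when lift = 0. Hook: two 8 mm round prongs at hoist x = +-31 mm, running along hoist y, valley under this point, ends at +y upturned (25 mm farther out, 12 mm higher than this point). A crossbar joins them 61 mm nearer the stem, top 1 mm above this point; 54 mm free between them.
- tank (a point): Centre of the inner floor of the empty steel tank, 12 mm above the bench. Inside 151 mm along hoist x, 106 mm along hoist y; outside 175 x 130 mm; rim 95 mm up. Under the hook.
- pawl (a joint): Pawl angle, rad: 0 = engaged, leaning 50 degrees from upright towards the rack (hoist +y); grows as the nose swings up and away about an axis along hoist x; 0.87 = upright; 1.6 = fallen over to hoist -y, clear of the rack, on its stop. Free hinge: falls to the side it leans to and stays; under 1 N lifts it, about 10 N if the lift was pressed onto it.
- pawl_pivot (a point): Pawl's hinge axis (along hoist x): hoist x = 0, y = -70 mm, 125 mm up. Pawl: dark steel bar 14 mm wide (hoist x from -7 to +7), 10 mm thick, 60 mm from pivot to nose, boss of 8 mm radius at the pivot.
- pawl_gap (a point): Centre of the free gap under the leaning pawl, hoist x = 0, y = -43 mm, 125 mm up, open along hoist x at both ends: pawl underside about 16 mm above, post 17 mm to -y, sleeve and teeth 13 mm to +y. A rod put through here along hoist x and moved round the pivot, up and then to hoist -y, carries the pawl over.
- basket: Loose steel basket, open box 118 (x) x 70 (y) x 45 mm tall with a rigid wire bail; origin at the centre of its underside. 0.14 to 0.26 kg.
- bail (a point): Middle of the bail's straight top bar: 110 mm above the basket's underside, bar along basket x, 10 mm dia., straight for 94 mm, 60 mm clear below it to the box's rim, so the box passes under a prong while the bar passes over it; its upright legs stand at x = +-55 mm.
- pick: Soldering pick: square light-wood handle 14 x 14 mm, x from -75 to +75 mm, brass ferrule 12 mm dia. to x = +85, then straight steel shank 6 mm dia. to the rounded tip at x = +168 mm. Origin: centre of the handle's underside; axis 7 mm above it; +x towards the tip. 60 g. Starts in its rest, tip along the rest's +x.
- pick_tip (a point): Centre of the round tip of the pick's steel shank, 165 mm from the pick's origin along its x, on the axis.
- rest: Fixed dark-wood rest; origin centre of underside, base 150 x 44 x 8 mm. Two notched posts (10 mm thick) at x = +-60 mm: notch floor 30 mm up, cheeks to 44 mm, 22 mm between cheeks. The pick's handle lies in both notches along x, underside 30 mm up, middle over the rest's middle (within 8 mm at the start).
- jar_a: Bystander: glass jar, 68 mm dia., 95 mm tall; origin centre of underside.
- jar_b: Bystander: glass jar, 60 mm dia., 80 mm tall; origin centre of underside.
- tin: Bystander: open brass tin, 60 mm dia., 35 mm tall; origin centre of underside.
- firing_block: Bystander: white slab 100 x 75 x 24 mm; origin centre of underside.
- crucible: Bystander: small clay bowl, 60 mm dia., 30 mm tall; origin centre of underside.
- bobbin: Bystander: wooden cylinder 40 mm dia., 35 mm tall; origin centre of underside.
- blank: Bystander: copper disc 44 mm dia., 10 mm tall; origin centre of underside.
Things that resemble listed ones, but are neither listed nor needed, are in the scene too. Leave any pink or purple look-alike of the basket alone.

How it is judged:
By the outcome, as a careful person would: the job done as asked, in the order asked, and still so for the second after the job is handed in, with the robot touching nothing.
It also fails if it takes over 72 s, if anything falls off the work surface, if the arm or the gripper's body presses on something with over 40 N, if the wrist force passes 120 N, or if a joint passes its speed limit or range.

ROBOT

A 7-joint arm with a two-finger parallel gripper is mounted at the origin on the work surface. World frame = base frame: x ahead of the robot, y to its left, z up, the work surface at z = 0. Lengths are in m, angles in rad, forces in N, time in s.
With the tool pointing down it reaches from about 0.4 to 0.85 m from the base axis. Payload 10.4 kg.
Tool frame: the origin (TCP) lies at the very end of the fingers, on their centre line; the grasp point (between the pads) lies bot.pinch_z behind it (bot.pinch_z is the distance from the TCP to the grasp point, in m); y points along the fingers, x is the direction in which the jaws open and shut, and the axes are right-handed (so a half turn about y gives the same grasp; the last joint's range is limited). The gripper opens to 85 mm and grips with 20 to 120 N. Pads are 22 mm wide; open, the fingers measure 114 mm over their backs; the gripper's body (76 mm by 85 mm) begins 54 mm behind the grasp point. The pads swing forward as they close: fully open they stand 13 mm farther back than shut.
Start: joints at [-1.344, 0.332, -0.065, 1.46, 0.022, 1.35, -0.088], TCP at [0.154, 0.606, 0.231] pointing down, gripper open.
Joint ranges: [-2.6, 2.6], [-0.5, 2.12], [-1.47, 1.34], [0.16, 2.42], [-1.27, 4.41], [0.06, 2.06], [-2.6, 2.6]. Speed limits (rad/s): [2.22, 2.22, 2.79, 2.79, 3.14, 3.14, 3.14].

INTERFACE

Orientations are given as a unit quaternion [x, y, z, w].
In Python, from plant import bot gives the robot as it stands.
- The arm moves only by the shell command python3 -m creep 'ROWS' [OPENING] [FORCE]. ROWS is a JSON object of lists of equal length, an entry for each row: "dp": the shift along the tool's x, y, z in units of 25 mm (1.0 is 25 mm), a list of three; "yaw": the turn about the tool's y in units of 5 degrees (1.0 is 5 degrees). In form: {"dp": [[tx, ty, tz], ...], "yaw": [yaw, ...]}. A call has 1 to 10 rows; each row shifts and turns the commanded pose from where the row before left it, along the tool's axes as they then stand; what a row does not reach is not made up. A row lasts 1/12 s, in which the tool goes at most 41.7 mm and 7.16 degrees, less where a joint would pass 70% of its speed; a pose out of reach is approached as far as the arm can. A call is refused whole if a number of a shift passes 1 or a number of a turn 1, either way. A call with a gripper value outside its range is refused whole. OPENING is the opening, from 0 (shut) to 1 (fully open), set as the call begins (- or left out, the last holds). The fingers move at their own pace and stop on an object; FORCE is the grip in N (left out, the last holds). Time passes only in rows, so rows that do not move let the fingers close. It gives the time, the measured TCP pose, the force and the opening at its end, in the units of the state.
- bot.state(): the state, without advancing time (a new reading comes with each control period).
- bot.capture(name): name is "scene" or "top" or "wrist"; returns a dict with "image" (400x640x3 uint8, red, green, blue), "z_map" (400x640 float32, m along the optical axis (not along the pixel's ray), 0 where there is no reading), "fov_y" (degrees; the focal length in pixels is half the picture's height over the tangent of half this angle, whatever the lens; pixels are square), "cx", "cy" (the principal point, pixels), "extrinsics" (4x4, takes a point from camera to world coordinates); the wrist camera has in their place "hand_eye" (4x4, takes a point from camera to tool coordinates, whose origin is the TCP and whose axes are the tool frame's). Camera axes: x right, y down, z forward; pixel columns grow to the right and rows downward; lengths in m; the calibration is good to about 2 mm. The wrist camera is an equidistant fisheye: a pixel r from the principal point sees the ray r / f radians off the axis. A picture is of the moment at which its call begins: read the wrist's pose just before it.
- bot.close_job(): hands the job in, once; it reports no verdict.
The state is a dict: "time": time; "joints": joint angles; "qvel": joint speeds; "joint_torque": joint torques, N m; "tool_pos": TCP position; "orientation": TCP orientation; "ft_force": force on the tool from outside, world axes, zero at the start; "moment": the same for the moment, N m; "finger_gap": opening from 0.0 (shut) to 1.0 (fully open).
Only numpy, scipy, OpenCV 4.12 (cv2) and the standard library are available. Lean on these libraries where they do the work, as an engineer would, in place of code of your own. Each camera call takes 0.05 s, during which the arm holds its last target. There are 200 camera calls.

## Working session

There is one attempt and no reset: what is moved stays moved. The work goes in short steps, Python scripts to look and compute and a shell command to move; the robot and the scene stay as the last step left them, time stands still between calls to the robot, and variables do not carry over. Pictures are saved under pics/ and viewed, about 8 in all and at most 12, crops included, and the job is handed in when it is done.

```bash
ls; mkdir -p pics
cat > h.py <<'E'
import numpy as np, cv2
from plant import bot
from scipy.spatial.transform import Rotation as R
def pt(c,u,v,z=None):
    f=200/np.tan(np.radians(c["fov_y"])/2)
    d=c["z_map"][int(v),int(u)] if z is None else None
    ray=np.array([(u-c["cx"])/f,(v-c["cy"])/f,1.])
    T=np.array(c["extrinsics"])
    if z is None: return T[:3,:3]@(ray*d)+T[:3,3]
    w=T[:3,:3]@ray; o=T[:3,3]
    return o+w*(z-o[2])/w[2]
def cloud(c):
    f=200/np.tan(np.radians(c["fov_y"])/2)
    v,u=np.mgrid[:400,:640]; d=c["z_map"]
    P=np.stack([(u-c["cx"])/f*d,(v-c["cy"])/f*d,d],-1)
    T=np.array(c["extrinsics"]); return P@T[:3,:3].T+T[:3,3]
def save(c,n,crop=None,k=1):
    im=c["image"][...,::-1]
    if crop: x0,y0,x1,y1=crop; im=im[y0:y1,x0:x1]
    cv2.imwrite("pics/"+n,cv2.resize(im,None,fx=k,fy=k,interpolation=cv2.INTER_CUBIC))
E
python3 - <<'E'
from h import *
import pickle
for n in ("scene","top"):
    c=bot.capture(n); save(c,n+"0.png",k=1.25); pickle.dump(c,open(n+".pkl","wb"))
    print(n,c["fov_y"],c["cx"],c["cy"],np.round(c["extrinsics"],3).tolist())
s=bot.state(); print(s, bot.pinch_z, R.from_quat(s["orientation"]).as_matrix().round(3))
E
```

```text
pics
scene 54.81991766654191 318.0091526038288 201.0893977279218 [[0.534, 0.611, -0.585, 1.105], [0.845, -0.371, 0.385, -0.425], [0.019, -0.7, -0.714, 0.886], [0.0, 0.0, 0.0, 1.0]]
top 50.9734636460452 315.34181580399024 202.12520878879798 [[0.027, -0.984, 0.179, 0.305], [-1.0, -0.027, 0.002, -0.065], [0.003, -0.179, -0.984, 1.294], [0.0, 0.0, 0.0, 1.0]]
{'time': 0.1, 'joints': array([-1.34364764,  0.33279654, -0.06470563,  1.46082692,  0.02157641,
        1.34991286, -0.0884816 ]), 'qvel': array([-3.27152843e-05, -3.79927453e-03, -2.90620197e-04, -4.08769882e-03,
       -9.02254722e-04,  1.27561751e-03, -1.88496623e-03]), 'joint_torque': array([ 2.12259823e-03, -6.26745629e+01,  4.93028015e-02, -3.92422163e+01,
        1.63284643e-02,  7.09727567e-03, -5.52583822e-05]), 'tool_pos': array([0.15438601, 0.60529378, 0.2306176 ]), 'orientation': array([ 0.55865324,  0.43349999, -0.43418383, -0.55809382]), 'ft_force': array([ 0.53171177,  0.37102438, -0.89132799]), 'moment': array([-0.00923701, -0.00095712,  0.01944008]), 'finger_gap': 1.001017546432516} 0.0187 [[ 0.247 -0.    -0.969]
 [ 0.969 -0.001  0.247]
 [-0.001 -1.    -0.   ]]
```

View pics/scene0.png

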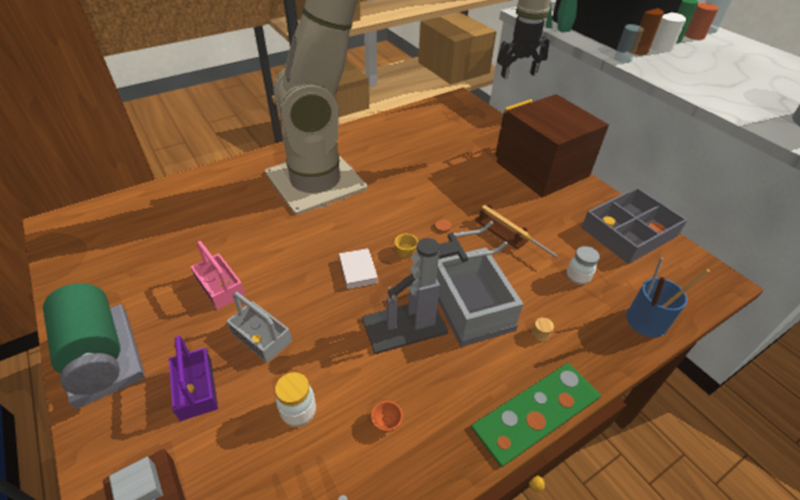

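View pics/top0.png

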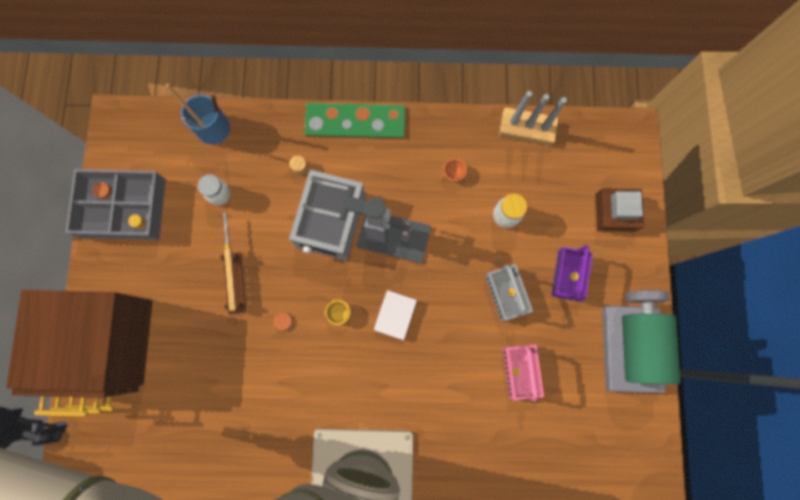

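The scene view shows the grey basket at about (258,325), between the pink and purple look-alikes. The hoist cap is at (428,247), the tank at (480,290) and the pick on its rest at (510,228). In the top view the cap is at (375,207), the basket at (510,292) and the pick runs from (226,215) to (234,310).

```bash
cat > m.py <<'E'
from h import *
import pickle
T=pickle.load(open("top.pkl","rb"));S=pickle.load(open("scene.pkl","rb"))
ct,cs=cloud(T),cloud(S)
def box(c,px,zlo,zhi):
    x0,y0,x1,y1=[int(a/1.25) for a in px]
    P=c[y0:y1,x0:x1].reshape(-1,3); return P[(P[:,2]>zlo)&(P[:,2]<zhi)]
def rep(n,P):
    if len(P)<5: print(n,len(P));return
    r=cv2.minAreaRect((P[:,:2]*1000).astype(np.float32))
    print(n,len(P),"mean",P.mean(0).round(4),"rect c,size,ang",np.round(r[0],1),np.round(r[1],1),round(r[2],1),"zmax",P[:,2].max().round(4))
rep("capT",box(ct,(340,180,410,240),.232,.26))
rep("capS",box(cs,(400,220,455,280),.232,.26))
rep("tankrimT",box(ct,(285,165,370,265),.088,.102))
rep("tankrimS",box(cs,(430,230,530,345),.088,.102))
rep("hookT",box(ct,(280,165,375,265),.19,.232))
rep("hookS",box(cs,(430,205,530,345),.19,.24))
rep("footT",box(ct,(350,205,440,270),.005,.015))
rep("basketrimT",box(ct,(480,255,540,330),.035,.052))
rep("basketrimS",box(cs,(220,285,300,365),.035,.052))
rep("bailT",box(ct,(470,250,545,330),.085,.13))
rep("bailS",box(cs,(220,280,300,365),.085,.13))
rep("pickT",box(ct,(215,200,250,320),.032,.06))
rep("pickS",box(cs,(470,195,560,260),.032,.06))
rep("restT",box(ct,(215,240,250,320),.004,.012))
for n,b in dict(jarA=(490,190,530,230),jarB=(190,170,235,210),tin=(320,295,355,330),block=(370,285,420,345),cruc=(440,155,470,185),bob=(285,150,310,175),blank=(270,310,295,335)).items(): rep(n,box(ct,b,.008,.12))
E
python3 m.py
```

```text
capT 228 mean [ 0.5894 -0.0207  0.2419] rect c,size,ang [589.9 -20.8] [42.5 42.6] 72.7 zmax 0.2494
capS 230 mean [ 0.5981 -0.022   0.2414] rect c,size,ang [596.7 -20.7] [40.8 43.5] 57.5 zmax 0.2459
tankrimT 763 mean [0.6144 0.1042 0.0946] rect c,size,ang [613.8  79.3] [178.1 175.7] 77.2 zmax 0.1009
tankrimS 856 mean [0.6394 0.0918 0.0944] rect c,size,ang [617.6  75.8] [186.4 179.3] 76.0 zmax 0.1015
hookT 481 mean [0.6052 0.0493 0.2222] rect c,size,ang [607.3  52.7] [150.5  73.2] 76.2 zmax 0.2319
hookS 603 mean [0.616  0.0438 0.2212] rect c,size,ang [612.5  52. ] [155.5  75.7] 75.4 zmax 0.2399
footT 1124 mean [ 0.5674 -0.0705  0.0098] rect c,size,ang [579.8 -62.8] [161.8 224.7] 2.5 zmax 0.015
basketrimT 214 mean [ 0.4424 -0.3402  0.0433] rect c,size,ang [ 444.4 -341.7] [118.   72.7] 19.6 zmax 0.0515
basketrimS 406 mean [ 0.4346 -0.3448  0.043 ] rect c,size,ang [ 413.3 -348.5] [197.5  80.2] 13.4 zmax 0.0519
bailT 158 mean [ 0.4429 -0.3407  0.1118] rect c,size,ang [ 443.4 -340.8] [118.7  10.5] 18.1 zmax 0.1198
bailS 192 mean [ 0.4555 -0.3389  0.1098] rect c,size,ang [ 448.9 -340.1] [117
[... 300 characters left out ...]
3.9] 4.5 zmax 0.0119
jarA 542 mean [ 0.6348 -0.336   0.0774] rect c,size,ang [ 640.2 -341. ] [64.8 66.5] 2.7 zmax 0.1034
jarB 450 mean [0.6724 0.3801 0.0624] rect c,size,ang [693.4 384.5] [90.4 56.4] 0.5 zmax 0.0878
tin 173 mean [0.3872 0.0729 0.027 ] rect c,size,ang [384.1  69.9] [61.9 57.4] 7.4 zmax 0.0406
block 826 mean [ 0.3834 -0.0686  0.0242] rect c,size,ang [383.8 -68.6] [74.7 98.9] 73.0 zmax 0.033
cruc 214 mean [ 0.7567 -0.2107  0.0206] rect c,size,ang [ 752.6 -208.5] [54.5 56.8] 87.3 zmax 0.0362
bob 153 mean [0.7528 0.1856 0.0327] rect c,size,ang [739.8 179.1] [83.8 37.9] 25.8 zmax 0.094
blank 134 mean [0.3609 0.204  0.0111] rect c,size,ang [361.4 203.5] [39.4 41.8] 54.6 zmax 0.0158
```

```bash
cat > m2.py <<'E'
from m import *
print("=====")
a=np.radians(-14); X=np.array([np.cos(a),np.sin(a)]);Y=np.array([-X[1],X[0]]); o=np.array([.592,-.021])
for n,c in (("T",ct),("S",cs)):
    P=c.reshape(-1,3); L=np.stack([(P[:,:2]-o)@X,(P[:,:2]-o)@Y,P[:,2]],1)
    k=lambda x,y,z:P[(abs(L[:,0]-x[0])<x[1])&(L[:,1]>y[0])&(L[:,1]<y[1])&(L[:,2]>z[0])&(L[:,2]<z[1])]
    rep(n+" cap",k((0,.03),(-.03,.03),(.238,.252)))
    rep(n+" tank",k((0,.105),(.05,.205),(.091,.1)))
    rep(n+" hook",k((0,.06),(.05,.18),(.205,.25)))
    rep(n+" prong+",k((.031,.02),(.08,.17),(.205,.25)))
    rep(n+" prong-",k((-.031,.02),(.08,.17),(.205,.25)))
    rep(n+" pawl",k((0,.02),(-.1,-.03),(.115,.19)))
    b=P[(abs(P[:,0]-.25)<.2)&(abs(P[:,1]-.55)<.15)&(P[:,2]>.05)]
    rep(n+" woodbox",b)
    q=P[(abs(P[:,0]-.5)<.2)&(abs(P[:,1]-.34)<.05)]
    rep(n+" handle",q[(q[:,2]>.0405)&(q[:,2]<.05)&(q[:,0]<.52)])
    rep(n+" shank",q[(q[:,2]>.033)&(q[:,2]<.05)&(q[:,0]>.54)])
    for lo in np.arange(.36,.64,.02):
        h=q[(q[:,2]>.034)&(q[:,0]>lo)&(q[:,0]<lo+.02)]
        if len(h): print(round(lo,2),len(h),h.mean(0).round(4),np.ptp(h[:,1]).round(3),h[:,2].max().round(3))
E
python3 m2.py | sed -n '/=====/,$p'
```

```text
=====
T cap 217 mean [ 0.5898 -0.0206  0.2422] rect c,size,ang [589.9 -20.7] [42.2 42.6] 72.7 zmax 0.2494
T tank 681 mean [0.6151 0.1055 0.095 ] rect c,size,ang [618.7 101.2] [131.3 175.5] 76.9 zmax 0.0999
T hook 357 mean [0.6097 0.0663 0.2228] rect c,size,ang [612.5  78.4] [102.1  73.4] 77.8 zmax 0.2363
T prong+ 86 mean [0.6465 0.0867 0.222 ] rect c,size,ang [647.   85.8] [73.2  9.2] 78.3 zmax 0.2341
T prong- 85 mean [0.5864 0.1008 0.2224] rect c,size,ang [586.6  99.7] [70.1  8.2] 76.0 zmax 0.2363
T pawl 119 mean [ 0.5763 -0.0751  0.1422] rect c,size,ang [573.6 -73.3] [28.7 48.6] 1.2 zmax 0.1647
T woodbox 9000 mean [0.2705 0.59   0.186 ] rect c,size,ang [263.9 550.3] [286.5 299.6] 0.2 zmax 0.6315
T handle 241 mean [0.4492 0.329  0.0442] rect c,size,ang [450.2 330.9] [136.2  37. ] 10.9 zmax 0.0498
T shank 109 mean [0.6226 0.3593 0.0409] rect c,size,ang [617.4 367.7] [159.8  35.7] 7.4 zmax 0.0499
0.38 55 [0.3923 0.3197 0.0432] 0.037 0.049
0.4 39 [0.4093 0.321  0.0436] 0.025 0.049
0.42 36 [0.4302 0.3262 0.0426] 0.017 0.048
0.44 35 [0.4491 0.3281 0.0427] 0.015 0.048
0.46 40 [0.47   0.33
[... 1196 characters left out ...]
0.0479
S shank 114 mean [0.6293 0.3558 0.0403] rect c,size,ang [619.4 357.7] [161.2  19.5] 8.4 zmax 0.05
0.38 13 [0.3955 0.3222 0.0432] 0.029 0.048
0.4 40 [0.4076 0.3197 0.0414] 0.035 0.047
0.42 28 [0.4287 0.3234 0.0413] 0.018 0.047
0.44 30 [0.4495 0.3275 0.0414] 0.022 0.048
0.46 28 [0.4692 0.3309 0.0414] 0.017 0.047
0.48 30 [0.4898 0.3345 0.0427] 0.02 0.046
0.5 39 [0.5116 0.3384 0.0422] 0.037 0.047
0.52 39 [0.5283 0.3392 0.0418] 0.036 0.047
0.54 17 [0.5482 0.3448 0.0393] 0.013 0.043
0.56 11 [0.57   0.3478 0.0388] 0.005 0.042
0.58 12 [0.589  0.351  0.0388] 0.007 0.042
0.6 14 [0.6103 0.3549 0.0384] 0.008 0.043
0.62 6 [0.6245 0.3567 0.0394] 0.004 0.043
0.64 3 [0.6591 0.3781 0.049 ] 0.008 0.052
```

```bash
python3 -m creep '{"dp":[[0,-1,0],[0,-1,0],[0,-1,0],[0,-1,0],[0,-1,0],[0,-1,0]],"yaw":[0,0,0,0,0,0]}' 1 60
for i in 1 2; do python3 -m creep '{"dp":[[-0.5,0,-1],[-0.5,0,-1],[-0.5,0,-1],[-0.5,0,-1],[-0.5,0,-1],[-0.5,0,-1],[-0.5,0,-1],[-0.5,0,-1],[-0.5,0,-1],[-0.5,0,-1]],"yaw":[0,0,0,0,0,0,0,0,0,0]}'; done
python3 -m creep '{"dp":[[-0.99,0,-0.025],[-0.99,0,-0.025],[-0.99,0,-0.025],[-0.99,0,-0.025],[-0.99,0,-0.025],[-0.99,0,-0.025],[-0.99,0,-0.025],[-0.99,0,-0.025]],"yaw":[0,0,0,0,0,0,0,0]}'
python3 -m creep '{"dp":[[-0.99,0,-0.025],[-0.99,0,-0.025],[-0.99,0,-0.025],[-0.99,0,-0.025],[-0.99,0,-0.025],[-0.99,0,-0.025],[-0.99,0,-0.025],[-0.99,0,-0.025]],"yaw":[0,0,0,0,0,0,0,0]}'
python3 -m creep '{"dp":[[-0.99,0,-0.025],[-0.99,0,-0.025],[-0.99,0,-0.025],[-0.99,0,-0.025],[-0.99,0,-0.025],[-0.99,0,-0.025],[-0.99,0,-0.025],[-0.99,0,-0.025]],"yaw":[0,0,0,0,0,0,0,0]}'
```

```text
time: 0.6
tool_pos: [0.1545, 0.6053, 0.3822]
orientation: [0.559, 0.434, -0.434, -0.558]
ft_force: [-0.5, 0.8, -0.9]
finger_gap: 1.001
time: 1.43
tool_pos: [0.3667, 0.4215, 0.381]
orientation: [0.558, 0.434, -0.434, -0.558]
ft_force: [0.7, 0.1, 0.4]
finger_gap: 0.996
time: 2.27
tool_pos: [0.5779, 0.2388, 0.3809]
orientation: [-0.558, -0.434, 0.434, 0.558]
ft_force: [0.4, 0.2, 0.1]
finger_gap: 0.998
time: 2.93
tool_pos: [0.5325, 0.0455, 0.381]
orientation: [-0.558, -0.434, 0.434, 0.559]
ft_force: [-0.3, 0.3, 1.0]
finger_gap: 0.999
time: 3.6
tool_pos: [0.4884, -0.1475, 0.3811]
orientation: [-0.558, -0.434, 0.434, 0.559]
ft_force: [0.1, -0.2, 0.2]
finger_gap: 0.999
time: 4.27
tool_pos: [0.4444, -0.3405, 0.381]
orientation: [-0.558, -0.434, 0.434, 0.559]
ft_force: [0.5, -1.3, -0.2]
finger_gap: 0.996
```

```bash
for i in 1 2 3; do python3 -m creep '{"dp":[[0,0.24,0],[0,0.24,0],[0,0.24,0],[0,0.24,0],[0,0.24,0],[0,0.24,0],[0,0.24,0],[0,0.24,0],[0,0.24,0],[0,0.24,0]],"yaw":[0.98,0.98,0.98,0.98,0.98,0.98,0.98,0.98,0.98,0.98]}'; done
cat >> h.py <<'E'
def wcloud(keep=None):
    s=bot.state(); c=bot.capture("wrist")
    f=200/np.tan(np.radians(c["fov_y"])/2)
    v,u=np.mgrid[:400,:640]; dx,dy=u-c["cx"],v-c["cy"]; r=np.hypot(dx,dy)+1e-9; t=r/f
    d=c["z_map"]; k=np.tan(np.minimum(t,1.5))/r*d
    P=np.stack([dx*k,dy*k,d],-1); P[t>1.45]=0
    H=np.array(c["hand_eye"]); Pt=P@H[:3,:3].T+H[:3,3]
    M=R.from_quat(s["orientation"]).as_matrix(); W=Pt@M.T+s["tool_pos"]
    W[(d==0)|(t>1.45)]=np.nan; return c,Pt,W,s
def rect(n,P):
    if len(P)<8: print(n,len(P));return
    r=cv2.minAreaRect((P[:,:2]*1000).astype(np.float32)); print(n,len(P),P.mean(0).round(4),np.round(r[0],1),np.round(r[1],1),round(r[2],1),"z50/max",np.median(P[:,2]).round(4),P[:,2].max().round(4))
def sel(W,x,y,z):
    P=W.reshape(-1,3); return P[(P[:,0]>x[0])&(P[:,0]<x[1])&(P[:,1]>y[0])&(P[:,1]<y[1])&(P[:,2]>z[0])&(P[:,2]<z[1])]
def heading(s):
    M=R.from_quat(s["orientation"]).as_matrix(); return np.degrees(np.arctan2(M[1,0],M[0,0]))
def tomove(s,target):
    M=R.from_quat(s["orientation"]).as_matrix(); return (M.T@(np.array(target)-s["tool_pos"])/.025).round(2)
E
python3 - <<'E'
from h import *
c,Pt,W,s=wcloud()
print(s["tool_pos"],heading(s),s["joints"].round(2))
save(c,"w1.png",k=1.25)
rect("bail",sel(W,(.36,.53),(-.43,-.25),(.095,.13)))
rect("rim",sel(W,(.36,.53),(-.43,-.25),(.04,.05)))
E
```

```text
time: 5.1
tool_pos: [0.4447, -0.3393, 0.3206]
orientation: [-0.688, -0.162, 0.162, 0.689]
ft_force: [-0.2, -0.2, -0.3]
finger_gap: 0.998
time: 5.93
tool_pos: [0.4447, -0.3393, 0.2607]
orientation: [-0.693, 0.138, -0.138, 0.694]
ft_force: [-0.2, -0.2, 0.4]
finger_gap: 0.998
time: 6.77
tool_pos: [0.4447, -0.3393, 0.2007]
orientation: [-0.574, 0.414, -0.413, 0.574]
ft_force: [0.7, -0.1, -0.7]
finger_gap: 0.998
[ 0.4447427  -0.33927021  0.20072323] -71.54645286190988 [-0.32  0.34  1.1   1.72 -0.32  1.27 -0.4 ]
bail 1803 [ 0.4532 -0.3399  0.1128] [ 447.5 -341.8] [118.1  10.1] 18.8 z50/max 0.1135 0.1163
rim 1546 [ 0.4475 -0.3418  0.0444] [ 446.1 -342.4] [119.3  71. ] 19.3 z50/max 0.0446 0.0488
```

View pics/w1.png

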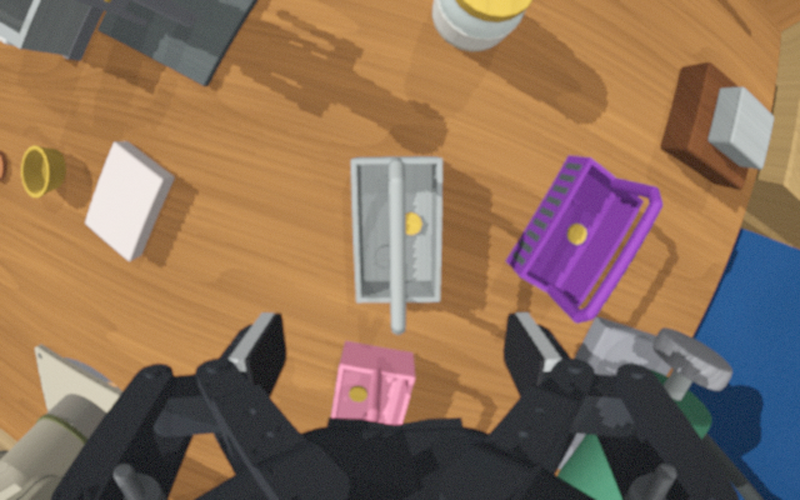

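The wrist view confirms the grey bail, running (397,160) to (397,330) and centred between the pads. Its top measures 116 mm, where 115 mm is expected. I'll descend and grip.

```bash
python3 -m creep '{"dp":[[0.11,0.5,0.06],[0,0.8,0],[0,0.8,0],[0,0.8,0],[0,0.8,0],[0,0.47,0],[0,0.2,0],[0,0,0]],"yaw":[0,0,0,0,0,0,0,0]}'
python3 -m creep '{"dp":[[0,0,0],[0,0,0],[0,0,0],[0,0,0],[0,0,0],[0,0,0],[0,0,0],[0,0,0],[0,0,0],[0,0,0]],"yaw":[0,0,0,0,0,0,0,0,0,0]}' 0 60
python3 -m creep '{"dp":[[0,-0.3,0],[0,-0.6,0],[0,-0.9,0],[0,-1,0],[0,-1,0],[0,-1,0],[0,-1,0],[0,-1,0],[0,-1,0],[0,-1,0]],"yaw":[0,0,0,0,0,0,0,0,0,0]}'
python3 -c "
from h import *
c,Pt,W,s=wcloud();print(s['tool_pos'],s['joints'].round(2),heading(s))
c=bot.capture('scene');save(c,'s1.png',k=1.25)"
```

```text
time: 7.48
tool_pos: [0.4467, -0.3415, 0.0911]
orientation: [0.575, -0.412, 0.411, -0.575]
ft_force: [-0.1, 0.1, 0.1]
finger_gap: 0.998
time: 8.32
tool_pos: [0.4473, -0.3416, 0.0924]
orientation: [-0.574, 0.412, -0.412, 0.575]
ft_force: [-2.3, 2.3, 5.6]
finger_gap: 0.096
time: 9.15
tool_pos: [0.4467, -0.3416, 0.3134]
orientation: [-0.574, 0.412, -0.412, 0.574]
ft_force: [0.7, -0.4, -1.8]
finger_gap: 0.094
[ 0.44666251 -0.34163229  0.31341318] [-0.36  0.27  1.15  1.54 -0.25  1.49 -0.45] -71.34672389999346
```

```bash
python3 -m creep '{"dp":[[0,-0.9,0],[0,-0.9,0],[-0.3,-0.6,0.25],[-0.6,-0.3,0.5],[-0.9,0,0.7],[-0.9,0,0.7],[-0.9,0,0.7],[-0.9,0,0.7],[-0.9,0,0.7],[-0.9,0,0.7]],"yaw":[0,0,0,0,0,0,0,0,0,0]}'
python3 -m creep '{"dp":[[-0.9,0,0.75],[-0.9,0,0.75],[-0.9,0,0.75],[-0.9,0,0.75],[-0.9,0,0.75],[-0.9,0,0.75],[-0.9,0,0.75],[-0.9,0,0.75],[-0.9,0,0.75],[-0.9,0,0.75]],"yaw":[0,0,0,0,0,0,0,0,0,0]}'
python3 -m creep '{"dp":[[-0.9,0,0.75],[-0.9,0,0.75],[-0.6,0,0.5],[-0.2,0,0.1],[0,0,0],[0,0,0],[0,0,0],[0,0,0],[0,0,0],[0,0,0]],"yaw":[0,0,0,0.33,1,1,1,1,1,1]}'
python3 - <<'E'
from h import *
c,Pt,W,s=wcloud();print(s['tool_pos'],s['joints'].round(2),heading(s)); save(c,"w2.png",k=1.25)
P=sel(W,(.5,.75),(-.1,.2),(.085,.26))
a=np.radians(-13);X=np.array([np.cos(a),np.sin(a)]);Y=np.array([-X[1],X[0]]);o=np.array([.594,-.021])
L=np.c_[(P[:,:2]-o)@X,(P[:,:2]-o)@Y,P[:,2]]
rect("capL",L[(abs(L[:,0])<.03)&(abs(L[:,1])<.03)&(L[:,2]>.238)&(L[:,2]<.252)])
for q in (1,-1): rect("prong",L[(abs(L[:,0]-q*.031)<.02)&(L[:,1]>.08)&(L[:,1]<.17)&(L[:,2]>.205)&(L[:,2]<.25)])
rect("tank",L[(abs(L[:,0])<.105)&(L[:,1]>.04)&(L[:,1]<.205)&(L[:,2]>.09)&(L[:,2]<.1)])
E
```

```text
time: 10.08
tool_pos: [0.5138, -0.1514, 0.3789]
orientation: [-0.574, 0.413, -0.412, 0.575]
ft_force: [0.7, 0.1, -1.7]
finger_gap: 0.096
time: 10.92
tool_pos: [0.6196, 0.1217, 0.3786]
orientation: [0.575, -0.413, 0.412, -0.574]
ft_force: [0.3, -1.1, -1.6]
finger_gap: 0.091
time: 11.75
tool_pos: [0.6482, 0.1987, 0.3786]
orientation: [-0.439, 0.554, -0.554, 0.439]
ft_force: [0.4, -0.4, -1.5]
finger_gap: 0.093
[0.64822454 0.19869486 0.3786358 ] [-0.92  0.58  1.02  1.06 -0.5   1.73 -1.88] -103.2395502220886
capL 910 [2.000e-04 1.600e-03 2.415e-01] [0.1 0.2] [43. 43.] 4.9 z50/max 0.2416 0.2436
prong 507 [0.0317 0.1161 0.2216] [ 31.3 116.8] [ 8.3 73.3] 0.3 z50/max 0.22 0.2359
prong 460 [-0.0298  0.1165  0.2216] [-30.5 116.9] [73.   8.1] 89.4 z50/max 0.2201 0.2361
tank 2073 [0.0232 0.1056 0.0945] [ -0.4 124.1] [131.2 175.9] 90.0 z50/max 0.0946 0.0971
```

View pics/w2.png

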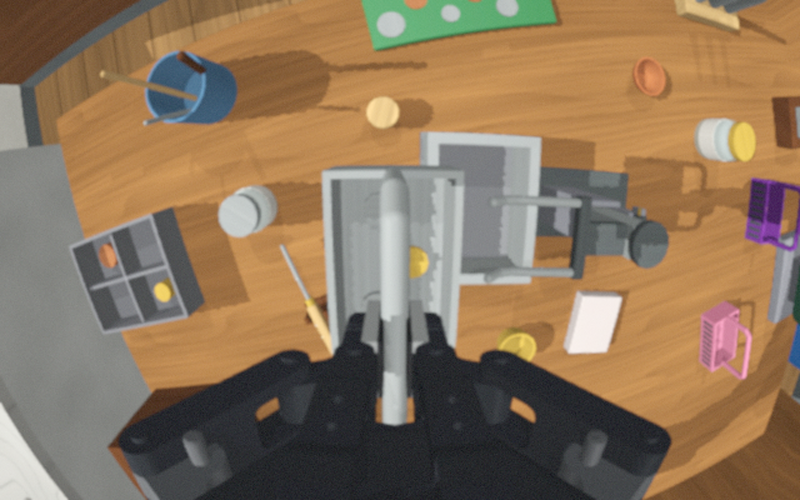

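```bash
python3 -m creep '{"dp":[[0,0.4,-0.07],[0,0.7,-0.07],[0,0.8,0],[0,0.8,0],[0,0.8,0],[0,0.8,0],[0,0.8,0],[0,0.5,0],[0,0.25,0],[0,0,0]],"yaw":[0,0,0,0,0,0,0,0,0,0]}'
python3 -m creep '{"dp":[[0.2,0,0],[0.4,0,0],[0.6,0,0],[0.6,0,0],[0.6,0,0],[0.6,0,0],[0.6,0,0],[0.3,0,0],[0.15,0,0],[0,0,0]],"yaw":[0,0,0,0,0,0,0,0,0,0]}'
python3 - <<'E'
from h import *
c,Pt,W,s=wcloud();print(s['tool_pos'],s['joints'].round(2),heading(s)); 
a=np.radians(-13);X=np.array([np.cos(a),np.sin(a)]);Y=np.array([-X[1],X[0]]);o=np.array([.594,-.021]);d=s['tool_pos'][:2]-o
print("hoist xy",d@X,d@Y)
c=bot.capture("scene"); save(c,"s2.png",(310,120,450,300),4)
E
```

```text
time: 12.63
tool_pos: [0.6443, 0.1996, 0.2319]
orientation: [-0.441, 0.553, -0.553, 0.44]
ft_force: [0.2, -0.7, -1.3]
finger_gap: 0.09
time: 13.47
tool_pos: [0.6221, 0.1001, 0.2335]
orientation: [-0.44, 0.554, -0.553, 0.44]
ft_force: [-0.8, -0.1, -1.5]
finger_gap: 0.091
[0.62214104 0.10005803 0.23349827] [-0.97  0.51  1.05  1.49 -0.44  1.4  -1.7 ] -103.02834521691636
hoist xy 0.00018765386138997614 0.12428567964031437
```

View pics/s2.png

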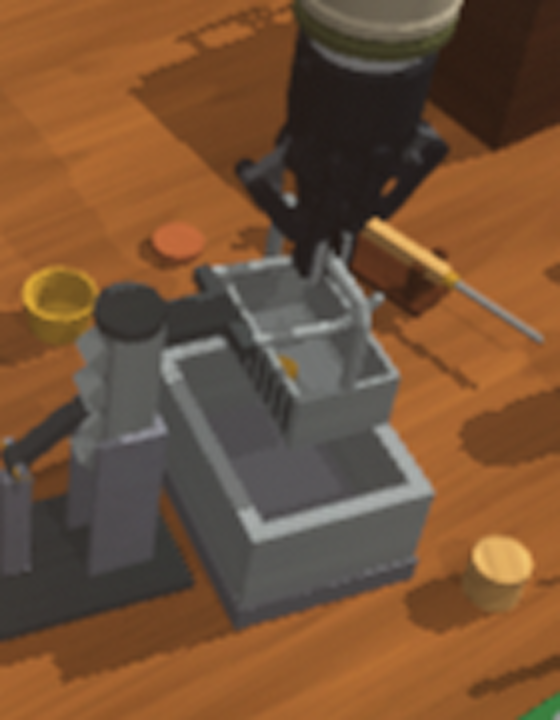

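The crop shows the bail at (340,260) above the prongs, with the box below them. Lowering it onto the hook next.

```bash
python3 -m creep '{"dp":[[0,0.2,0],[0,0.2,0],[0,0.2,0],[0,0.2,0],[0,0.15,0],[0,0.1,0],[0,0.05,0],[0,0.05,0],[0,0,0],[0,0,0]],"yaw":[0,0,0,0,0,0,0,0,0,0]}'
python3 -m creep '{"dp":[[0,0.02,0],[0,0.02,0],[0,0,0]],"yaw":[0,0,0]}'
```

```text
time: 14.4
tool_pos: [0.6223, 0.101, 0.205]
orientation: [-0.44, 0.553, -0.553, 0.441]
ft_force: [-2.7, 0.4, 2.7]
finger_gap: 0.094
time: 14.65
tool_pos: [0.6223, 0.101, 0.2041]
orientation: [-0.44, 0.553, -0.553, 0.441]
ft_force: [-3.7, 0.8, 5.0]
finger_gap: 0.09
```

```bash
python3 -m creep '{"dp":[[0,0,0],[0,0,0],[0,0,0],[0,0,0],[0,0,0]],"yaw":[0,0,0,0,0]}' 0.4 60
python3 -m creep '{"dp":[[0,-0.1,0],[0,-0.3,0],[0,-0.5,0],[0,-0.8,0],[0,-1,0],[0,-1,0],[0,-1,0],[0,-1,0]],"yaw":[0,0,0,0,0,0,0,0]}'
python3 - <<'E'
from h import *
c,Pt,W,s=wcloud();print(s['tool_pos'],s['joints'].round(2),heading(s)); save(c,"w3.png",k=1.25)
a=np.radians(-13);X=np.array([np.cos(a),np.sin(a)]);Y=np.array([-X[1],X[0]]);o=np.array([.594,-.021])
P=W.reshape(-1,3);L=np.c_[(P[:,:2]-o)@X,(P[:,:2]-o)@Y,P[:,2]]
rect("cap",L[(abs(L[:,0])<.03)&(abs(L[:,1])<.03)&(L[:,2]>.225)&(L[:,2]<.252)])
rect("bar",L[(abs(L[:,0])<.025)&(abs(L[:,1]-.125)<.03)&(L[:,2]>.215)&(L[:,2]<.25)])
print(tomove(s,(.452,.3285,.2)))
E
```

```text
time: 15.07
tool_pos: [0.6223, 0.1009, 0.2034]
orientation: [0.44, -0.553, 0.553, -0.44]
ft_force: [0.2, -1.1, 0.4]
finger_gap: 0.404
time: 15.73
tool_pos: [0.6221, 0.1007, 0.3488]
orientation: [0.44, -0.553, 0.553, -0.441]
ft_force: [0.1, 0.4, 0.6]
finger_gap: 0.399
[0.62212457 0.10070887 0.34875578] [-0.95  0.47  1.08  1.29 -0.41  1.62 -1.74] -102.97324977411523
cap 1689 [0.001 0.002 0.24 ] [-0.   0.2] [42.9 42.9] 0.4 z50/max 0.2405 0.2431
bar 595 [0.0006 0.1243 0.2259] [  0.  124.2] [ 9.2 49.8] 89.7 z50/max 0.2261 0.2285
[-7.35  5.94 -8.68]
```

View pics/w3.png

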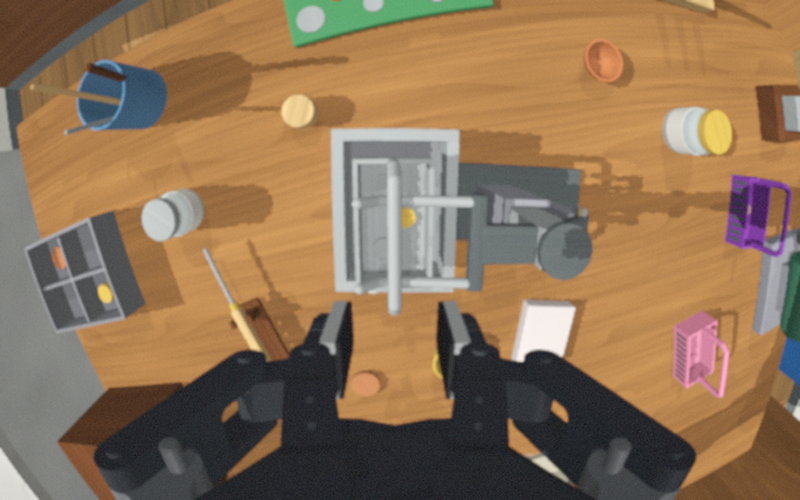

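The basket hangs on both prongs, with the bail across (395,165)–(395,310) and level. On to the pick.

```bash
python3 -m creep '{"dp":[[-0.735,0,-0.868],[-0.735,0,-0.868],[-0.735,0,-0.868],[-0.735,0,-0.868],[-0.735,0,-0.868],[-0.735,0,-0.868],[-0.735,0.5,-0.868],[-0.735,0.5,-0.868],[-0.735,0.5,-0.868],[-0.735,0.5,-0.868]],"yaw":[0,0,0,0,0,0,0,0,0,0]}' 0.7
python3 -m creep '{"dp":[[0,0.7,0],[0,0.7,0],[0,0.7,0],[0,0.7,0],[0,0.7,0],[0,0.4,0],[0,0,0]],"yaw":[-0.9,-0.9,-0.9,-0.9,-0.9,0,0]}'
cat > pk.py <<'E'
from h import *
def pick(W,zlo=.040,zhi=.052,x=(.36,.66),y=(.25,.42)):
    P=sel(W,x,y,(zlo,zhi)); 
    # iterative line fit along the handle
    o=np.array([.452,.3285]);h=np.radians(9.4)
    for _ in range(4):
        A=np.array([np.cos(h),np.sin(h)]);B=np.array([-A[1],A[0]]);L=np.c_[(P[:,:2]-o)@A,(P[:,:2]-o)@B]
        k=(abs(L[:,1])<.009)&(L[:,0]>-.11)&(L[:,0]<.07); p=np.polyfit(L[k,0],L[k,1],1); h+=np.arctan(p[0]); o=o+B*p[1]
    print("line thr",o.round(4),"hdg",np.degrees(h).round(2),"n",k.sum(),"handle s",np.percentile(L[k,0],[0,1,99,100]).round(4),"z",np.median(P[k,2]).round(4))
    return o,h
if __name__=="__main__":
    c,Pt,W,s=wcloud();print(s['tool_pos'],s['joints'].round(2),heading(s)); save(c,"w4.png",k=1.25)
    o,h=pick(W); A=np.array([np.cos(h),np.sin(h)]);B=np.array([-A[1],A[0]])
    P=W.reshape(-1,3);L=np.c_[(P[:,:2]-o)@A,(P[:,:2]-o)@B,P[:,2]]
    k=(abs(L[:,1])<.012)&(L[:,2]>.03)&(L[:,2]<.055)&(abs(L[:,0])<.2); l=L[k]
    for a in np.arange(-.11,.19,.01):
        q=l[(l[:,0]>a)&(l[:,0]<a+.01)]
        if len(q): print(a.round(2),len(q),"w",np.ptp(q[:,1]).round(4),"z",np.median(q[:,2]).round(4),"end",q[:,0].min().round(4),q[:,0].max().round(4))
    q=L[(abs(L[:,1])<.025)&(abs(L[:,1])>.012)&(L[:,2]>.038)&(L[:,2]<.048)&(abs(L[:,0])<.1)]
    for sgn in (1,-1): g=q[q[:,0]*sgn>0]; print("post",len(g),np.percentile(g[:,0],[2,50,98]).round(4),g[:,1].min().round(4),g[:,1].max().round(4))
    print(tomove(s,(*o,.0185)))
E
python3 pk.py
```

```text
time: 16.62
tool_pos: [0.4513, 0.3296, 0.2967]
orientation: [-0.44, 0.554, -0.553, 0.441]
ft_force: [1.4, 0.0, -0.7]
finger_gap: 0.702
time: 17.2
tool_pos: [0.4515, 0.3281, 0.1975]
orientation: [0.54, -0.458, 0.457, -0.539]
ft_force: [0.0, 0.8, 0.4]
finger_gap: 0.698
[0.45146177 0.32814273 0.19753941] [-1.55  0.31  1.01  1.73 -0.27  1.26 -1.88] -80.62434201756237
line thr [0.4519 0.3292] hdg 9.02 n 1943 handle s [-0.064  -0.0624  0.069   0.07  ] z 0.0436
-0.07 50 w 0.0178 z 0.0435 end -0.064 -0.0601
-0.06 177 w 0.0233 z 0.0433 end -0.0599 -0.0501
-0.05 139 w 0.0235 z 0.0434 end -0.05 -0.04
-0.04 135 w 0.0143 z 0.0436 end -0.04 -0.0302
-0.03 138 w 0.0142 z 0.0435 end -0.0298 -0.02
-0.02 144 w 0.0141 z 0.0435 end -0.0199 -0.0102
-0.01 150 w 0.0139 z 0.0436 end -0.01 -0.0
-0.0 148 w 0.0138 z 0.0435 end 0.0 0.01
0.01 151 w 0.0137 z 0.0435 end 0.01 0.0199
0.02 149 w 0.0136 z 0.0436 end 0.0201 0.0297
0.03 151 w 0.0136 z 0.0435 end 0.0302 0.0399
0.04 164 w 0.0134 z 0.0437 end 0.04 0.0499
0.05 150 w 0.0134 z 0.0437 end 0.0507 0.0595
0.06 229 w 0.023 z 0.0434 end 0.0603 0.07
0.07 151 w 0.0182 z 0.0437 end 0.07 0.0796
0.08 131 w 0.0132 z 0.0427 end 0.0804 0.0894
0.09 96 w 0.0105 z 0.0407 end 0.09 0.0999
0.1 71 w 0.0058 z 0.0391 end 0.1001 0.11
0.11 71 w 0.0058 z 0.039 end 0.11 0.12
0.12 68 w 0.0058 z 0.0391 end 0.12 0.13
0.13 70 w 0.0058 z 0.0391 end 0.13 0.1399
0.14 66 w 0.0058 z 0.0387 end 0.1402 0.1499
0.15 64 w 0.0058 z 0.0391 end 0.15 0.1599
0.16 57 w 0.0049 z 0.039 end 0.16 0.1697
0.17 32 w 0.0049 z 0.0391 end 0.1702 0.1761
post 144 [0.0605 0.0653 0.0701] -0.0179 0.0182
post 137 [-0.0604 -0.0543 -0.0495] -0.018 0.0174
[-0.05  7.16  0.04]
```

View pics/w4.png

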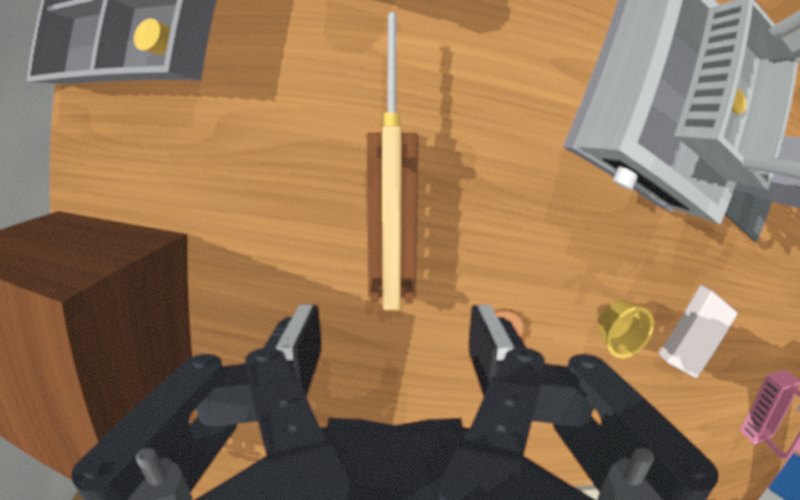

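The wrist view shows the pick in its rest, with the tip at (391,15) and the handle from (390,125) to (391,308) centred between the pads. The pick's origin is about 2.5 mm from the rest's centre. I'll grip it now.

```bash
python3 -m creep '{"dp":[[-0.05,0.5,0.19],[0,0.8,0.19],[0,1,0],[0,1,0],[0,1,0],[0,1,0],[0,0.8,0],[0,0.6,0],[0,0.36,0],[0,0.1,0]],"yaw":[0.07,0,0,0,0,0,0,0,0,0]}'
python3 -m creep '{"dp":[[0,0,0],[0,0,0],[0,0,0],[0,0,0],[0,0,0],[0,0,0],[0,0,0],[0,0,0]],"yaw":[0,0,0,0,0,0,0,0]}' 0 70
python3 -m creep '{"dp":[[0,-0.1,0],[0,-0.3,0],[0,-0.6,0],[0,-0.9,0],[0,-1,0],[0,-1,0],[0,-1,0],[0,-1,0],[0,-0.6,0],[0,-0.3,0]],"yaw":[0,0,0,0,0,0,0,0,0,0]}'
python3 - <<'E'
from h import *
c,Pt,W,s=wcloud();print(s['tool_pos'],s['joints'].round(2),heading(s)); save(c,"w5.png",k=1.25)
L=Pt.reshape(-1,3); L=L[np.isfinite(L).all(1)]
k=(abs(L[:,0])<.015)&(L[:,2]>.02)&(L[:,2]<.2)&(L[:,1]>-.05)&(L[:,1]<.01); l=L[k]
for a in np.arange(.02,.19,.02):
    q=l[(l[:,2]>a)&(l[:,2]<a+.02)]
    if len(q): print(a.round(2),len(q),"x",np.median(q[:,0]).round(4),"ytop",np.median(q[:,1]).round(4),"w",np.ptp(q[:,0]).round(4),"zmax",q[:,2].max().round(4))
h=np.radians(-13);X=np.array([np.cos(h),np.sin(h)]);Y=np.array([-X[1],X[0]]);o=np.array([.594,-.021])
t=o-.20*X-.043*Y; print("target",t, tomove(s,(*t,.22)))
E
```

```text
time: 18.08
tool_pos: [0.4613, 0.3317, 0.0193]
orientation: [0.538, -0.459, 0.459, -0.538]
ft_force: [-0.1, 0.0, 0.2]
finger_gap: 0.698
time: 18.75
tool_pos: [0.4617, 0.3321, 0.0208]
orientation: [-0.538, 0.458, -0.458, 0.539]
ft_force: [-1.3, -0.7, 6.3]
finger_gap: 0.148
time: 19.58
tool_pos: [0.462, 0.3317, 0.1924]
orientation: [-0.537, 0.459, -0.458, 0.539]
ft_force: [-0.8, 0.5, 0.0]
finger_gap: 0.147
[0.46199207 0.33171454 0.19235273] [-1.52  0.34  1.    1.71 -0.3   1.25 -1.86] -80.84191336843094
0.02 1562 x 0.0013 ytop -0.0227 w 0.014 zmax 0.04
0.04 1733 x 0.0013 ytop -0.0228 w 0.0139 zmax 0.0599
0.06 1733 x 0.0014 ytop -0.0224 w 0.0138 zmax 0.08
0.08 874 x 0.0014 ytop -0.0187 w 0.0117 zmax 0.1
0.1 670 x 0.0014 ytop -0.0182 w 0.0061 zmax 0.1195
0.12 1 x 0.0042 ytop -0.0153 w 0.0 zmax 0.1201
target [ 0.38945309 -0.0179077 ] [13.34 -1.15 -5.09]
```

```bash
python3 -m creep '{"dp":[[0,-0.5,0],[0,-0.9,0],[0,-1,0],[0,-1,0],[0.5,-0.9,-0.2],[0.8,0,-0.3],[0.97,0,-0.34],[0.97,0,-0.34],[0.97,0,-0.34],[0.97,0,-0.34]],"yaw":[0,0,0,0,0,0,0,0,0,0]}'
python3 -m creep '{"dp":[[0.97,0,-0.34],[0.97,0,-0.34],[0.97,0,-0.34],[0.97,0,-0.34],[0.97,0,-0.34],[0.97,0,-0.34],[0.97,0,-0.34],[0.8,0,-0.3],[0.5,0,-0.15],[0.3,0,-0.04]],"yaw":[0,0,0,0,0,0,0,0,0,0]}'
python3 -m creep '{"dp":[[0,0,0],[0,0,0],[0,0,0],[0,0,0],[0,0,0],[0,0,0]],"yaw":[0.9,0.9,0.9,0.9,0.83,0]}'
python3 - <<'E'
from h import *
c,Pt,W,s=wcloud();print(s['tool_pos'],s['joints'].round(2),heading(s)); save(c,"w5.png",k=1.25)
h=np.radians(-13);X=np.array([np.cos(h),np.sin(h)]);Y=np.array([-X[1],X[0]]);o=np.array([.594,-.021])
t=o-.19*X-.043*Y; print("target",t, tomove(s,(*t,.1093)))
P=W.reshape(-1,3);L=np.c_[(P[:,:2]-o)@X,(P[:,:2]-o)@Y,P[:,2]]
q=L[(abs(L[:,0]+.07)<.06)&(L[:,2]>.27)&(L[:,2]<.34)&(abs(L[:,1]+.043)<.03)]; q=q[q[:,2]>s['tool_pos'][2]]
for a in np.arange(-.13,-.01,.02):
    g=q[(q[:,0]>a)&(q[:,0]<a+.02)]
    if len(g): print("pick",a.round(2),len(g),g[:,0].max().round(4),np.median(g[:,1]).round(4),np.median(g[:,2]).round(4))
rect("cap",L[(abs(L[:,0])<.03)&(abs(L[:,1])<.03)&(L[:,2]>.225)&(L[:,2]<.252)])
rect("pawl",L[(abs(L[:,0])<.015)&(L[:,1]>-.085)&(L[:,1]<-.035)&(L[:,2]>.125)&(L[:,2]<.185)])
E
```

```text
time: 20.47
tool_pos: [0.4355, 0.1947, 0.2964]
orientation: [0.539, -0.458, 0.459, -0.538]
ft_force: [-0.5, -0.0, -0.2]
finger_gap: 0.15
time: 21.3
tool_pos: [0.3981, -0.0244, 0.2967]
orientation: [0.538, -0.459, 0.459, -0.538]
ft_force: [0.0, -0.9, -0.8]
finger_gap: 0.152
time: 21.8
tool_pos: [0.3985, -0.022, 0.2967]
orientation: [0.44, -0.554, 0.554, -0.439]
ft_force: [-0.3, -0.3, 0.0]
finger_gap: 0.151
[ 0.39848553 -0.02204404  0.29673022] [-1.08 -0.42  0.78  1.92  0.29  1.53 -2.16] -103.14300995273614
target [ 0.39919679 -0.02015721] [-0.09  7.5   0.02]
pick -0.13 1745 -0.11 -0.0465 0.3192
pick -0.11 878 -0.09 -0.0466 0.3155
pick -0.09 680 -0.0701 -0.0463 0.3148
cap 0
pawl 297 [-0.0063 -0.0654  0.1345] [-10.1 -58.3] [15.9 44.1] 13.3 z50/max 0.1327 0.1531
```

View pics/w5.png

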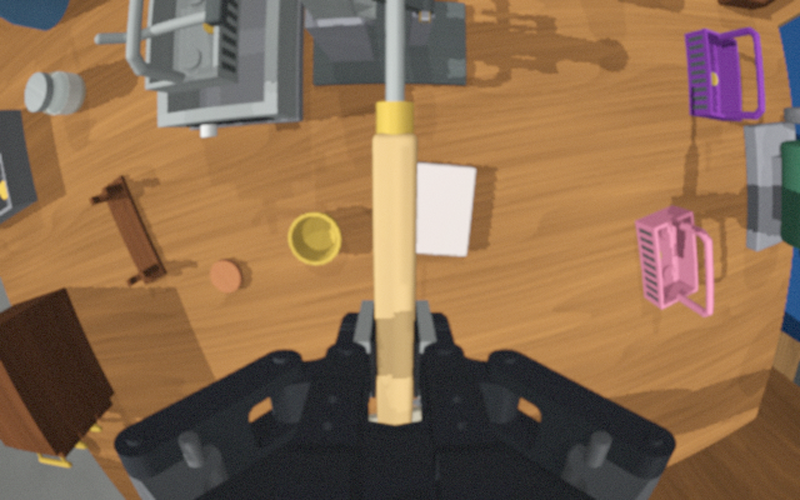

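```bash
python3 -m creep '{"dp":[[-0.09,0.5,0.02],[0,0.8,0],[0,0.9,0],[0,0.5,0],[0,0.3,0],[0,0,0]],"yaw":[0,0,0,0,0,0]}'
python3 -c "
from h import *
s=bot.state();print(s['joints'].round(3),s['tool_pos'],heading(s))"
```

```text
time: 22.35
tool_pos: [0.3989, -0.0201, 0.2209]
orientation: [-0.442, 0.553, -0.553, 0.44]
ft_force: [-0.1, 0.2, -0.3]
finger_gap: 0.147
[-1.101 -0.388  0.856  2.053  0.297  1.362 -2.142] [ 0.39887208 -0.02013113  0.22091899] -102.8302245635128
```

```bash
python3 -m creep '{"dp":[[0,0.4,0],[0,0.7,0],[0,0.7,0],[0,0.7,0],[0,0.7,0],[0,0.6,0],[0,0.4,0],[0,0.2,0],[0,0.07,0],[0,0,0]],"yaw":[0,0,0,0,0,0,0,0,0,0.03]}'
python3 - <<'E'
from h import *
s=bot.state();print(s['joints'].round(3),s['tool_pos'],heading(s))
h=np.radians(-13);X=np.array([np.cos(h),np.sin(h)]);Y=np.array([-X[1],X[0]]);o=np.array([.594,-.021])
c=bot.capture("scene"); W=cloud(c); save(c,"s3.png",(255,165,400,290),5)
d=s['tool_pos'][:2]-o; print("tool hoist",d@X,d@Y)
P=W.reshape(-1,3);L=np.c_[(P[:,:2]-o-[.0028,0])@X,(P[:,:2]-o-[.0028,0])@Y,P[:,2]]
q=L[(L[:,0]>-.12)&(L[:,0]<-.02)&(L[:,2]>.11)&(L[:,2]<.14)&(abs(L[:,1]+.043)<.03)]
for a in np.arange(-.12,-.01,.02):
    g=q[(q[:,0]>a)&(q[:,0]<a+.02)]
    if len(g): print("pick",a.round(2),len(g),g[:,0].max().round(4),np.median(g[:,1]).round(4),np.median(g[:,2]).round(4),g[:,2].max().round(4))
E
```

```text
time: 23.18
tool_pos: [0.3998, -0.0201, 0.1105]
orientation: [0.44, -0.554, 0.554, -0.44]
ft_force: [0.1, 0.0, -0.6]
finger_gap: 0.148
[-1.188 -0.237  1.059  2.203  0.236  1.068 -2.055] [ 0.39982801 -0.0201393   0.11049358] -103.08869204130686
tool hoist -0.18938899308959248 -0.04284055397062554
pick -0.12 29 -0.1021 -0.0436 0.1317 0.1361
pick -0.1 13 -0.0813 -0.0437 0.1289 0.1332
pick -0.08 14 -0.0604 -0.0432 0.1295 0.1314
pick -0.06 13 -0.04 -0.0432 0.1287 0.1309
pick -0.04 12 -0.0202 -0.043 0.1288 0.1327
```

View pics/s3.png

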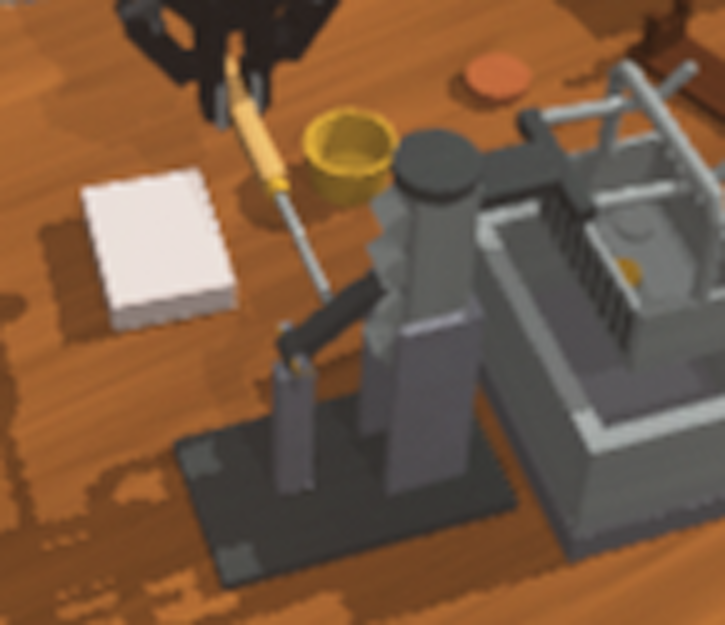

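The pick's shank is in line with the gap: its tip is behind the pawl at about (325,295), y = -43 mm and axis at about 126 mm. I'll thread it through and swing the pawl over.

```bash
python3 -m creep '{"dp":[[0,0,0.15],[0,0,0.3],[0,0,0.35],[0,0,0.35],[0,0,0.35],[0,0,0.3],[0,0,0.16],[0,0,0]],"yaw":[0,0,0,0,0,0,0,0]}'
python3 -m creep '{"dp":[[0.02,-0.14,0],[0.02,-0.14,0],[0.05,-0.13,0],[0.05,-0.13,0],[0.09,-0.11,0],[0.09,-0.11,0],[0.11,-0.09,0],[0.11,-0.09,0],[0.13,-0.05,0],[0.13,-0.05,0]],"yaw":[0,0,0,0,0,0,0,0,0,0]}'
python3 -m creep '{"dp":[[0.14,-0.02,0],[0.14,-0.02,0],[0.16,0,0],[0.16,0,0],[0.12,0,0],[0.08,0,0],[0,0,0],[0,0,0]],"yaw":[0,0,0,0,0,0,0,0]}'
python3 - <<'E'
from h import *
s=bot.state();print(s['joints'].round(3),s['tool_pos'],heading(s))
c=bot.capture("scene"); save(c,"s4.png",(255,165,400,290),5)
E
```

```text
time: 23.9
tool_pos: [0.4487, -0.0315, 0.1109]
orientation: [0.44, -0.553, 0.555, -0.44]
ft_force: [-0.5, -0.1, -1.4]
finger_gap: 0.15
time: 24.73
tool_pos: [0.4427, -0.0512, 0.1364]
orientation: [-0.44, 0.554, -0.554, 0.44]
ft_force: [-0.1, 0.2, -0.7]
finger_gap: 0.147
time: 25.4
tool_pos: [0.4382, -0.0703, 0.1372]
orientation: [-0.44, 0.554, -0.554, 0.44]
ft_force: [0.4, 0.7, -1.6]
finger_gap: 0.149
[-1.222 -0.126  1.254  2.08   0.134  1.105 -1.831] [ 0.4382018  -0.07030428  0.13724837] -103.12071418815263
```

View pics/s4.png

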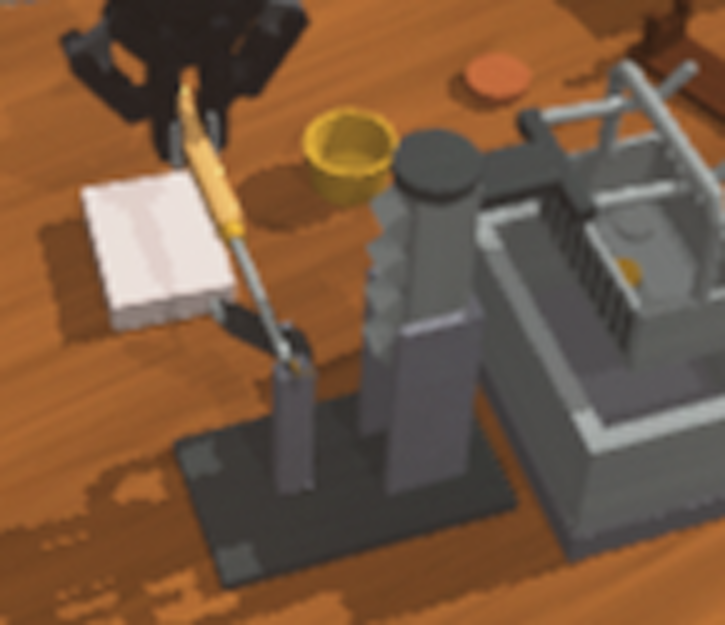

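The pawl now lies over to -y, running (220,300)–(300,345) in the crop and clear of the teeth, with the lift still up. Next I'll lift the pick straight away and take it back to the rest.

```bash
python3 -m creep '{"dp":[[0,-0.2,0],[0,-0.4,0],[0,-0.6,0],[0,-0.8,0],[0,-0.9,0],[0,-0.9,0],[0,-0.9,0],[0,-0.9,0],[0,-0.6,0],[0,-0.3,0]],"yaw":[0,0,0,0,0,0,0,0,0,0]}'
python3 -m creep '{"dp":[[0,0,0],[0,0,0],[0,0,0],[0,0,0],[0,0,0],[0,0,0]],"yaw":[-0.9,-0.9,-0.9,-0.9,-0.84,0]}'
python3 -c "
from h import *
s=bot.state();print(s['joints'].round(3),s['tool_pos'],heading(s),tomove(s,(.4595,.3317,.3)))"
```

```text
time: 26.28
tool_pos: [0.4389, -0.0703, 0.302]
orientation: [0.439, -0.553, 0.554, -0.44]
ft_force: [-0.7, 0.1, -0.4]
finger_gap: 0.145
time: 26.78
tool_pos: [0.438, -0.0703, 0.2995]
orientation: [0.539, -0.458, 0.458, -0.539]
ft_force: [0.7, -0.6, -1.2]
finger_gap: 0.147
[-1.184 -0.381  0.999  1.837  0.318  1.521 -1.644] [ 0.43803567 -0.07028869  0.29951957] -80.70755467666412 [-15.73  -0.02   3.44]
```

```bash
python3 -m creep '{"dp":[[-0.4,0,0.1],[-0.8,0,0.2],[-0.95,0,0.2],[-0.95,0,0.2],[-0.95,0,0.2],[-0.95,0,0.2],[-0.95,0,0.2],[-0.95,0,0.2],[-0.95,0,0.2],[-0.95,0,0.2]],"yaw":[0.06,0,0,0,0,0,0,0,0,0]}'
python3 -m creep '{"dp":[[-0.95,0,0.2],[-0.95,0,0.2],[-0.95,0,0.2],[-0.95,0,0.2],[-0.95,0,0.2],[-0.95,0,0.2],[-0.7,0,0.2],[-0.4,0,0.1],[-0.13,0,0.04],[0,0,0]],"yaw":[0,0,0,0,0,0,0,0,0,0]}'
python3 -c "
from h import *
s=bot.state();print(s['joints'].round(3),s['tool_pos'],heading(s),tomove(s,(.4595,.3317,.0218)))"
```

```text
time: 27.62
tool_pos: [0.4511, 0.1565, 0.2992]
orientation: [0.537, -0.461, 0.461, -0.536]
ft_force: [0.5, -0.1, -0.7]
finger_gap: 0.145
time: 28.45
tool_pos: [0.4629, 0.3318, 0.2991]
orientation: [0.537, -0.46, 0.461, -0.536]
ft_force: [-0.2, -0.2, -0.5]
finger_gap: 0.148
[-1.408  0.222  0.843  1.541 -0.165  1.454 -1.977] [0.46291197 0.33177585 0.29908434] -81.25729399701436 [-0.03 11.09 -0.13]
```

```bash
python3 -m creep '{"dp":[[-0.03,0.5,-0.13],[0,1,0],[0,1,0],[0,1,0],[0,1,0],[0,1,0],[0,1,0],[0,0.8,0],[0,0.6,0],[0,0.4,0]],"yaw":[-0.05,0,0,0,0,0,0,0,0,0]}'
python3 -m creep '{"dp":[[0,0.4,0],[0,0.4,0],[0,0.4,0],[0,0.4,0],[0,0.4,0],[0,0.3,0],[0,0.2,0],[0,0.15,0],[0,0.08,0],[0,0,0]],"yaw":[0,0,0,0,0,0,0,0,0,0]}'
python3 -c "
from h import *
s=bot.state();print(s['joints'].round(3),s['tool_pos'],heading(s),tomove(s,(.4595,.3317,.0208)),s['ft_force'])"
```

```text
time: 29.28
tool_pos: [0.4594, 0.33, 0.0911]
orientation: [0.538, -0.46, 0.46, -0.537]
ft_force: [-0.8, -0.0, -1.4]
finger_gap: 0.15
time: 30.12
tool_pos: [0.4597, 0.3317, 0.0238]
orientation: [0.538, -0.459, 0.459, -0.538]
ft_force: [0.3, -0.8, -0.1]
finger_gap: 0.151
[-1.283  0.502  0.71   1.855 -0.401  0.933 -1.802] [0.45973251 0.33170746 0.02381936] -80.96078133160589 [-0.    0.12 -0.01] [ 0.25071242 -0.80728559 -0.14700239]
```

```bash
python3 -m creep '{"dp":[[0,0.05,0],[0,0.05,0],[0,0.02,0],[0,0,0]],"yaw":[0,0,0,0]}'
python3 -m creep '{"dp":[[0,0,0],[0,0,0],[0,0,0],[0,0,0],[0,0,0],[0,0,0]],"yaw":[0,0,0,0,0,0]}' 0.55
python3 -m creep '{"dp":[[0,-0.1,0],[0,-0.3,0],[0,-0.6,0],[0,-0.9,0],[0,-1,0],[0,-1,0],[0,-1,0],[0,-1,0],[0,-1,0],[0,-1,0]],"yaw":[0,0,0,0,0,0,0,0,0,0]}'
sed -i 's/w4.png/w6.png/' pk.py; python3 pk.py
```

```text
time: 30.45
tool_pos: [0.4598, 0.3318, 0.0211]
orientation: [-0.538, 0.459, -0.459, 0.538]
ft_force: [0.1, -0.2, -0.9]
finger_gap: 0.147
time: 30.95
tool_pos: [0.4598, 0.3318, 0.0211]
orientation: [-0.538, 0.459, -0.459, 0.538]
ft_force: [0.9, -0.2, 0.7]
finger_gap: 0.549
time: 31.78
tool_pos: [0.4598, 0.3313, 0.2205]
orientation: [-0.537, 0.459, -0.459, 0.538]
ft_force: [-0.5, 1.2, 0.3]
finger_gap: 0.55
[0.4597861  0.33134623 0.22054365] [-1.4   0.26  0.83  1.67 -0.2   1.3  -1.95] -80.99629577620757
line thr [0.4519 0.3291] hdg 9.25 n 1573 handle s [-0.0679 -0.0665  0.0687  0.0698] z 0.0436
-0.07 71 w 0.0181 z 0.0432 end -0.0679 -0.06
-0.06 144 w 0.0237 z 0.0434 end -0.06 -0.05
-0.05 106 w 0.0239 z 0.0435 end -0.0499 -0.0403
-0.04 102 w 0.0121 z 0.0437 end -0.0398 -0.03
-0.03 105 w 0.012 z 0.0438 end -0.03 -0.02
-0.02 112 w 0.013 z 0.0436 end -0.02 -0.01
-0.01 117 w 0.0129 z 0.0436 end -0.0099 -0.0
-0.0 123 w 0.0128 z 0.0435 end 0.0 0.01
0.01 120 w 0.0127 z 0.0436 end 0.01 0.0198
0.02 117 w 0.0126 z 0.0435 end 0.0204 0.0293
0.03 130 w 0.0125 z 0.0437 end 0.0301 0.0397
0.04 122 w 0.0125 z 0.0435 end 0.0405 0.05
0.05 124 w 0.0124 z 0.0437 end 0.0501 0.0595
0.06 180 w 0.0226 z 0.0433 end 0.0603 0.0698
0.07 117 w 0.0123 z 0.0437 end 0.0707 0.079
0.08 123 w 0.0124 z 0.0424 end 0.08 0.0895
0.09 75 w 0.0114 z 0.0399 end 0.0903 0.0999
0.1 56 w 0.0052 z 0.0389 end 0.1 0.1096
0.11 55 w 0.0052 z 0.0394 end 0.1104 0.12
0.12 47 w 0.0042 z 0.0392 end 0.12 0.1298
0.13 45 w 0.0042 z 0.0392 end 0.1304 0.1394
0.14 45 w 0.0042 z 0.0395 end 0.1403 0.1498
0.15 46 w 0.0042 z 0.0396 end 0.1501 0.16
0.16 46 w 0.0042 z 0.0394 end 0.1601 0.17
0.17 15 w 0.0041 z 0.0392 end 0.1702 0.1739
post 107 [0.0614 0.0657 0.0698] -0.0176 0.0173
post 100 [-0.0598 -0.054  -0.0496] -0.0175 0.0174
[ 0.04  8.08 -0.33]
```

The pick is back in both notches: level, top at 43.6 mm, centred within 1 mm. Next I shut the gripper and go above the cap.

```bash
python3 -m creep '{"dp":[[0,-0.8,0],[0,-1,0],[0,-1,0],[0,-1,0],[0.3,-0.6,0.06],[0.7,0,0.15],[0.95,0,0.2],[0.95,0,0.2],[0.95,0,0.2],[0.95,0,0.2]],"yaw":[0,0,0,0,0,0,0,0,0,0]}' 0 40
python3 -m creep '{"dp":[[0.95,0,0.2],[0.95,0,0.2],[0.95,0,0.2],[0.95,0,0.2],[0.95,0,0.2],[0.95,0,0.2],[0.95,0,0.2],[0.95,0,0.2],[0.95,0,0.2],[0.7,0,0.15]],"yaw":[0,0,0,0,0,0,0,0,0,0]}'
python3 -m creep '{"dp":[[0.5,0,0.1],[0.2,0,0.04],[0,0.4,0],[0,0.8,0],[0,0.8,0],[0,0.5,0],[0,0.2,0],[0,0,0]],"yaw":[0,0,0,0,0,0,0,0]}'
python3 -c "
from h import *
s=bot.state();print(s['joints'].round(3),s['tool_pos'],heading(s),tomove(s,(.594,-.021,.2415)),s['ft_force'])"
```

```text
time: 32.67
tool_pos: [0.5038, 0.2157, 0.329]
orientation: [-0.538, 0.459, -0.459, 0.538]
ft_force: [0.7, 0.2, 0.0]
finger_gap: -0.003
time: 33.5
tool_pos: [0.5882, -0.006, 0.329]
orientation: [-0.537, 0.459, -0.46, 0.537]
ft_force: [0.2, 0.1, 0.1]
finger_gap: 0.004
time: 34.17
tool_pos: [0.5936, -0.0193, 0.26]
orientation: [0.538, -0.459, 0.458, -0.538]
ft_force: [-0.1, -0.2, 0.4]
finger_gap: 0.0
[-0.819  0.362  1.001  1.544 -0.307  1.405 -1.208] [ 0.59360018 -0.01926163  0.25996825] -80.89775638071706 [0.07 0.74 0.01] [-0.09764264 -0.22028787  0.37771285]
```

```bash
python3 -m creep '{"dp":[[0.07,0.2,0],[0,0.2,0],[0,0.15,0],[0,0.08,0],[0,0.06,0],[0,0.06,0],[0,0.06,0],[0,0.06,0],[0,0.06,0],[0,0.06,0]],"yaw":[0,0,0,0,0,0,0,0,0,0]}'
python3 -m creep '{"dp":[[0,0.06,0],[0,0.06,0],[0,0.06,0],[0,0.06,0],[0,0.06,0],[0,0.06,0],[0,0.06,0],[0,0.06,0],[0,0.06,0],[0,0.06,0]],"yaw":[0,0,0,0,0,0,0,0,0,0]}'
```

```text
time: 35.0
tool_pos: [0.5946, -0.022, 0.237]
orientation: [-0.538, 0.459, -0.459, 0.538]
ft_force: [-2.7, 0.8, 5.6]
finger_gap: 0.0
time: 35.83
tool_pos: [0.5946, -0.022, 0.222]
orientation: [-0.538, 0.459, -0.459, 0.538]
ft_force: [-2.5, 1.7, 6.0]
finger_gap: 0.004
```

```bash
for i in 1 2 3; do python3 -m creep '{"dp":[[0,0.06,0],[0,0.06,0],[0,0.06,0],[0,0.06,0],[0,0.06,0],[0,0.06,0],[0,0.06,0],[0,0.06,0],[0,0.06,0],[0,0.06,0]],"yaw":[0,0,0,0,0,0,0,0,0,0]}'; done
```

```text
time: 36.67
tool_pos: [0.5946, -0.022, 0.2069]
orientation: [-0.538, 0.459, -0.459, 0.538]
ft_force: [-2.9, 0.5, 6.2]
finger_gap: 0.007
time: 37.5
tool_pos: [0.5946, -0.022, 0.1919]
orientation: [-0.538, 0.459, -0.459, 0.538]
ft_force: [-2.4, 0.0, 6.1]
finger_gap: 0.001
time: 38.33
tool_pos: [0.5947, -0.022, 0.1769]
orientation: [-0.538, 0.459, -0.459, 0.538]
ft_force: [-2.5, 0.6, 7.4]
finger_gap: -0.001
```

```bash
python3 -m creep '{"dp":[[0,0.06,0],[0,0.06,0],[0,0.06,0],[0,0.06,0],[0,0.06,0],[0,0.06,0],[0,0.06,0],[0,0.06,0],[0,0.06,0],[0,0.06,0]],"yaw":[0,0,0,0,0,0,0,0,0,0]}'
python3 -m creep '{"dp":[[0,0.04,0],[0,0.04,0],[0,0.03,0],[0,0.03,0],[0,0,0]],"yaw":[0,0,0,0,0]}'
```

```text
time: 39.17
tool_pos: [0.5947, -0.022, 0.1619]
orientation: [-0.538, 0.459, -0.459, 0.538]
ft_force: [-1.9, 0.5, 5.8]
finger_gap: -0.003
time: 39.58
tool_pos: [0.5947, -0.0221, 0.1601]
orientation: [-0.537, 0.459, -0.459, 0.538]
ft_force: [-10.1, 2.5, 24.2]
finger_gap: -0.001
```

The stop is reached: cap at 160 mm and force rising to 24 N. I'll retreat and check.

```bash
python3 -m creep '{"dp":[[0,-0.1,0],[0,-0.2,0],[0,-0.5,0],[0,-0.9,0],[0,-1,0],[0,-1,0],[0,-1,0],[0,-1,0],[0,-1,0],[0,-0.5,0]],"yaw":[0,0,0,0,0,0,0,0,0,0]}'
python3 - <<'E'
from h import *
c,Pt,W,s=wcloud();print(s['tool_pos'])
h=np.radians(-13);X=np.array([np.cos(h),np.sin(h)]);Y=np.array([-X[1],X[0]]);o=np.array([.594,-.021])
P=W.reshape(-1,3);L=np.c_[(P[:,:2]-o)@X,(P[:,:2]-o)@Y,P[:,2]]
rect("cap",L[(abs(L[:,0])<.03)&(abs(L[:,1])<.03)&(L[:,2]>.15)&(L[:,2]<.252)])
rect("bar",L[(abs(L[:,0])<.025)&(abs(L[:,1]-.125)<.03)&(L[:,2]>.12)&(L[:,2]<.25)])
rect("rim",L[(abs(L[:,0])<.07)&(abs(L[:,1]-.125)<.05)&(L[:,2]>.06)&(L[:,2]<.085)])
c=bot.capture("scene"); W2=cloud(c); P=W2.reshape(-1,3)-[.0028,0,0];L=np.c_[(P[:,:2]-o)@X,(P[:,:2]-o)@Y,P[:,2]]
rect("cap S",L[(abs(L[:,0])<.03)&(abs(L[:,1])<.03)&(L[:,2]>.153)&(L[:,2]<.252)])
rect("pawl S",L[(abs(L[:,0])<.012)&(L[:,1]>-.14)&(L[:,1]<-.04)&(L[:,2]>.12)&(L[:,2]<.2)])
a=cv2.resize(c["image"][120:310,250:470],None,fx=3,fy=3,interpolation=cv2.INTER_CUBIC)
cv2.imwrite("pics/s5.png",a[...,::-1])
E
```

```text
time: 40.42
tool_pos: [0.5951, -0.0224, 0.3415]
orientation: [-0.537, 0.458, -0.46, 0.539]
ft_force: [0.2, 0.3, -0.4]
finger_gap: 0.005
[ 0.59507065 -0.02243913  0.34148411]
cap 1255 [ 0.0007 -0.0004  0.1595] [ 0.4 -0.9] [42.8 42.1] 20.4 z50/max 0.1595 0.1621
bar 364 [0.0004 0.123  0.1447] [ -0.  123.8] [49.7 11.1] 0.7 z50/max 0.145 0.1479
rim 985 [0.0023 0.125  0.0731] [  0.2 124.5] [119.2  71.8] 0.0 z50/max 0.0751 0.0846
cap S 197 [ 0.001  -0.001   0.1598] [-1.4 -0.6] [43.2 41.5] 19.0 z50/max 0.1601 0.1633
pawl S 135 [ 0.0011 -0.0862  0.1482] [  0.9 -86.9] [22.5 50.2] 0.6 z50/max 0.1486 0.1739
```

View pics/s5.png

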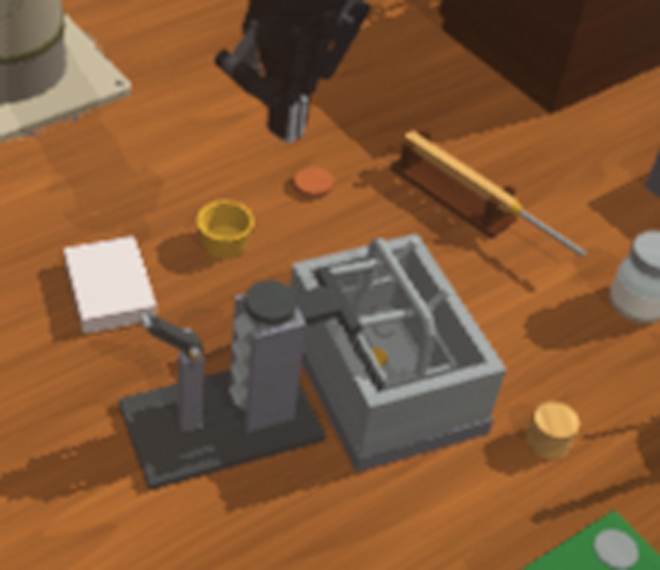

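The final view agrees with the measurements. The cap is down at (270,300), the basket hangs inside the tank at (390,330), the pawl lies clear at (170,335), and the pick is in its rest at (460,175).

```bash
python3 -c "
from plant import bot
print(bot.close_job())"
```

```text
the job is handed in; nothing more can be done
None
```

The job is done and handed in at about 40.5 s of the 72 s allowed, with the arm clear of everything.

I hung the grey basket by its bail across both prongs of the hook. With the pick through the gap I swung the pawl over to the -y side, then laid the pick back in its rest. Then I pressed the lift down at about 18 mm/s to its stop.

Last checks:
- **Lift:** the cap top is at 159.5 mm, where fully down should be 160 mm. Pressing took about 6 N, rising to 24 N vertically at the stop.
- **Basket:** the bail's bar lies at hoist y = 124 mm on the hook. The box is level and centred in the tank, with its rim at about 75 mm, below the tank's 95 mm rim.
- **Pawl:** it leans to -y, clear of the rack.
- **Pick:** when I put it back it lay level in both notches, its middle within about 1 mm of the rest's. The final picture still shows it there.
- **Other things:** the block, tin, blank and bobbin look undisturbed in that picture. I did not re-measure the jars, the crucible or the look-alike baskets at the end, but nothing came near them.

One disagreement: early on the scene and top cameras differed by about 6 mm in x. I used the wrist camera's close-up measurements instead, and they fitted. No final check failed.

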